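# Put the four gauges back into their fitted holders

## Task

The measuring is finished: put the four gauges that lie about the front of the desk away, each into the wooden holder made for its shape and size - each ring flat at the bottom of the round recess that fits it, the plug gauge and the pin gauge each lying centred along its own cradle, down between the cheeks. Lower them in rather than letting them fall, and leave the loupe and the screw jack standing where they are.

Things in the scene. Friction and masses are not known exactly. Their poses are not given: they have to be found in the camera images.
- large_ring: The large setting ring: flat bright steel ring gauge, 18 mm high, lying flat, loose. A darker knurled rim runs round its waist, 59 mm across, from 3 to 13 mm above its underside; above and below that it is 52 mm across. Take it across the rim (the bore is closed to the fingers). 0.13 kg. Origin: centre of its underside; z up.
- small_ring: The small setting ring: plain bright steel ring gauge, 40 mm across, 22 mm high, lying flat, loose; take it across its outside (the bore is closed to the fingers). 0.17 kg. Origin: centre of its underside; z up.
- plug_gauge: The plug gauge: thick steel double-ended gauge with a hexagon grip in the middle, 24 mm thick and high, 102 mm long, lying on its side, loose; it does not roll. 0.13 kg. Origin: its middle, on its axis, 12 mm above its underside; y along its length, z up. Both ends serve alike.
- pin_gauge: The pin gauge: slim plain steel pin with a groove near one end, 12 mm thick and high, 58 mm long, lying on its side, loose; it does not roll. 0.06 kg. Origin: its middle, on its axis, 6 mm above its underside; y along its length, z up. Both ends serve alike.
- large_ring_nest: Holder of the large ring: beech board, 92 x 92 mm and 16 mm high, fixed to the desk, with one round felt-lined recess in its middle: 72 mm across at its floor, 6 mm deep, the mouth chamfered by 3 mm. The recess floor, on which the gauge sits, is 10 mm above the desk. Origin: centre of its underside; z up.
- small_ring_nest: Holder of the small ring: beech board, 72 x 72 mm and 16 mm high, fixed to the desk, with one round felt-lined recess in its middle: 52 mm across at its floor, 6 mm deep, the mouth chamfered by 3 mm. The recess floor, on which the gauge sits, is 10 mm above the desk. Origin: centre of its underside; z up.
- plug_cradle: Holder of the plug gauge: beech board 66 x 96 mm, 10 mm thick, fixed. Each end has a pair of cheeks, 22 mm long, 12 mm high, leaning out 30 degrees, 34 mm apart at the foot, 48 mm at the top; the middle 50 mm is open for fingers. The gauge lies along the board between both pairs, on the board's top (10 mm above the desk). Origin: centre of underside; y along the board and gauge, z up.
- pin_cradle: Holder of the pin gauge: beech board 52 x 66 mm, 10 mm thick, fixed. Each end has a pair of cheeks, 13 mm long, 10 mm high, leaning out 30 degrees, 22 mm apart at the foot, 33 mm at the top; the middle 38 mm is open for fingers. The gauge lies along the board between both pairs, on the board's top (10 mm above the desk). Origin: centre of underside; y along the board and gauge, z up.
- loupe: Bystander: black stand loupe, a short round barrel 38 mm across and 32 mm high, standing loose among the gauges. Origin: centre of its underside; z up.
- screw_jack: Bystander: small screw jack, round dark knurled foot 42 mm across with a bright screw on top, 54 mm high, standing loose among the holders. Origin: centre of its underside; z up.

How it is judged:
By the outcome, as a careful person would: the job done as asked, in the order asked, and still so for the second after the job is handed in, with the robot touching nothing.
It also fails if it takes over 86 s, if anything falls off the work surface, if the arm or the gripper's body presses on something with over 40 N, if the wrist force passes 120 N, or if a joint passes its speed limit or range.

## Robot

A 6-joint arm with a two-finger parallel gripper is mounted at the origin on a cart in front of the work surface, level with it; the furniture and walls round the work are solid. World frame = base frame: x ahead of the robot, y to its left, z up, the work surface at z = 0. Lengths are in mm, angles in rad, forces in N, time in s.
With the tool pointing down it reaches from about 350 to 875 mm from the base axis. Payload 4.2 kg.
Tool frame: the origin (TCP) lies between the finger pads; the fingertips stand 25 mm ahead of it and the grasp point (between the pads) lies 6 mm ahead of it; z points along the fingers, y is the line along which they close (so a half turn about z gives the same grasp; the last joint's range is limited). The gripper opens to 85 mm and grips with 20 to 120 N. Pads are 22 mm wide; open, the fingers measure 114 mm over their backs; the gripper's body (76 mm by 85 mm) begins 54 mm behind the grasp point. The pads swing forward as they close: fully open they stand 13 mm farther back than shut.
Start: joints at [1.52, 0.385, 0.008, 0, -1.194, -0.259], TCP at [190.51, 595.235, 256.312] pointing down, gripper open.
Joint ranges: [-3.14, 3.14], [-1.21, 2.06], [-1.07, 1.41], [-3.16, 2.05], [-2.99, -0.16], [-3.1, 3.1]. Speed limits (rad/s): [2.79, 2.79, 3.14, 3.14, 3.14, 3.14].

## Interface

Orientations are given as a unit quaternion [x, y, z, w].
In Python, from bench import read_state, imaging, workorder, nets gives the robot as it stands.
- The arm moves only by the tool apply_moves, never from a script. Its argument "rows" is a list of rows, each an object with "hand": the opening, from -1 (shut) to 1 (fully open); "delta_pos": the shift along the tool's x, y, z in mm, a list of three; "yaw": the turn about the tool's z in rad. A call has 1 to 12 rows; each row is the pose to reach, as a shift and turn from the pose commanded when the call began, along the tool's axes at that moment; what a row does not reach only later rows make up. A row lasts 1/12 s, in which the tool goes at most 41.7 mm and 7.16 degrees, less where a joint would pass 70% of its speed; a pose out of reach is approached as far as the arm can. A call with a gripper value outside its range is refused whole. The fingers move at their own pace and stop on an object; the grip force is fixed at half the most. Time passes only in rows, so rows that repeat a pose let the fingers close. It gives the time, the measured TCP pose, the force, the opening and the grip force at its end, in the units of the state.
- read_state(): the state, without advancing time (a new reading comes with each control period).
- imaging.get_image(name): name is "scene" or "top"; returns a dict with "pixels" (384x512x3 uint8, red, green, blue), "fx", "fy", "cx", "cy" (pixels), "xyz" and "rotation" of the camera in the world. Camera axes: x right, y down, z forward; pixel columns grow to the right and rows downward; lengths in mm; the calibration is good to about 2 mm. A picture is of the moment at which its call begins. There is no depth.
- workorder.job_done(): hands the job in; it is judged then, once.
Trained networks look in the newest picture that a camera, given by its name, has taken for a name from the list of things; names that differ only in an ending like _2 or _b are one class to them, and where a whole thing is asked for, a point or a joint stands for the part that bears it (a point fixed in the world has none). Each returns a list of dicts, best first, with "score" (0 to 1); they miss things now and then, are a little off and sometimes report something else, mostly with a low value. They report only what shows in the picture. A call takes as long as a camera call.
- nets.find_in(camera, query): "location" ([row, column] in pixels, amid what is visible of it).
- nets.pinpoint(camera, query): "location" ([row, column] in pixels: a listed point, or the origin of a listed thing).
The state is a dict: "clock": time; "joints": joint angles; "joint_vel": joint speeds; "joint_efforts": joint torques, N m; "position": TCP position; "ee_rot": TCP orientation; "contact_force": force on the tool from outside, world axes, zero at the start; "wrist_torque": the same for the moment, N m; "gripper_width": finger opening in mm; "grasp_force": force on a finger pad.
Only numpy, scipy, OpenCV 4.12 (cv2) and the standard library are available. Lean on these libraries where they do the work, as an engineer would, in place of code of your own. Each camera call takes 0.05 s, during which the arm holds its last target. There are 200 camera calls.

## Working session

There is one attempt and no reset: what is moved stays moved. The work goes in short steps, Python scripts to look and compute and a tool call to move; the robot and the scene stay as the last step left them, time stands still between calls to the robot, and variables do not carry over. Pictures are saved under pics/ and viewed, at most 14 in all, crops included, and the job is handed in when it is done.

Besides the shell and the picture viewer there is one more tool, called after ">>>" as name([rows], argument=value, ...), one row to a line, values as JSON. apply_moves: Moves the arm, as the interface text tells. Its arguments: {"type":"object","properties":{"rows":{"type":"array"}},"required":["rows"]}

```bash
mkdir -p pics; ls
cat > h.py <<'E'
import numpy as np, cv2
from bench import read_state, imaging, workorder, nets
def grab(name, f=None):
    im=imaging.get_image(name)
    if f: cv2.imwrite('pics/'+f, im['pixels'][:,:,::-1])
    return im
def ray(im, rc):
    d=np.array([(rc[1]-im['cx'])/im['fx'],(rc[0]-im['cy'])/im['fy'],1.])
    R=np.array(im['rotation']); R=R if R.shape==(3,3) else None
    return np.array(im['xyz'],float), R@d
def atz(im, rc, z):
    o,d=ray(im,rc); return o+d*(z-o[2])/d[2]
def tri(a,ra,b,rb):
    o1,d1=ray(a,ra); o2,d2=ray(b,rb)
    s,t=np.linalg.lstsq(np.c_[d1,-d2],o2-o1,rcond=None)[0]
    p,q=o1+s*d1,o2+t*d2
    return (p+q)/2, np.linalg.norm(p-q)
E
python3 - <<'E'
from h import *
np.set_printoptions(precision=1,suppress=True)
s=read_state(); print(s)
ims={c:grab(c,c+'0.png') for c in('scene','top')}
for c,i in ims.items(): print(c,i['xyz'],i['rotation'],i['fx'],i['cx'],i['cy'])
for n in 'large_ring small_ring plug_gauge pin_gauge large_ring_nest small_ring_nest plug_cradle pin_cradle loupe screw_jack'.split():
    r={c:nets.pinpoint(c,n)[:2] for c in ims}
    print(n,{c:[(np.round(x['location'],1).tolist(),round(x['score'],2)) for x in r[c]] for c in r})
    if r['scene'] and r['top']: print('   ',*tri(ims['scene'],r['scene'][0]['location'],ims['top'],r['top'][0]['location']))
E
```

```text
pics
{'clock': 0.0, 'joints': array([ 1.5,  0.4,  0. , -0. , -1.2, -0.3]), 'joint_vel': array([ 0.,  0., -0.,  0., -0., -0.]), 'joint_efforts': array([  0. , -39.2,  18.8,   4.2,  -0. ,   0. ]), 'position': array([190.4, 594.7, 255.2]), 'ee_rot': array([ 1. , -0.2, -0. ,  0. ]), 'contact_force': array([ 0.3, -0.4,  0.1]), 'wrist_torque': array([-0.,  0.,  0.]), 'grasp_force': 0.0, 'gripper_width': 85.22888072043561}
scene [ -59.7 -482.3  629.7] [ 0.8 -0.4  0.2 -0.4] 460.5795003312728 255.23170984175903 192.01913861373816
top [400.6  -6.5 977.2] [ 0.7 -0.7  0.  -0. ] 379.4649916821079 258.45050273790054 188.88048176704842
large_ring {'scene': [([176.0, 158.4], 0.86)], 'top': [([209.2, 166.0], 0.6)]}Traceback (most recent call last):
  File "<stdin>", line 9, in <module>
  File "h.py", line 14, in tri
    o1,d1=ray(a,ra); o2,d2=ray(b,rb)
          ~~~^^^^^^
  File "h.py", line 10, in ray
    return np.array(im['xyz'],float), R@d
                                      ~^~
ValueError: matmul: Input operand 0 does not have enough dimensions (has 0, gufunc core with signature (n?,k),(k,m?)->(n?,m?) requires 1)
```

```bash
sed -i "s/R=np.array(im\['rotation'\]).*/R=Rotation.from_quat(im['rotation']).as_matrix()/; 1a from scipy.spatial.transform import Rotation" h.py
python3 - <<'E'
from h import *
np.set_printoptions(precision=1,suppress=True)
s=read_state(); print(s['clock'],Rotation.from_quat(s['ee_rot']).as_matrix())
ims={c:grab(c,c+'1.png') for c in('scene','top')}
for n in 'large_ring small_ring plug_gauge pin_gauge large_ring_nest small_ring_nest plug_cradle pin_cradle loupe screw_jack'.split():
    r={c:nets.pinpoint(c,n)[:2] for c in ims}
    print(n,{c:[(np.round(x['location'],1).tolist(),round(x['score'],2)) for x in r[c]] for c in r})
    if r['scene'] and r['top']: print('   ',*tri(ims['scene'],r['scene'][0]['location'],ims['top'],r['top'][0]['location']))
E
```

```text
0.2 [[ 1.  -0.3 -0. ]
 [-0.3 -1.  -0. ]
 [ 0.   0.  -1. ]]
large_ring {'scene': [([174.7, 157.7], 0.77), ([286.9, 345.8], 0.68)], 'top': [([209.5, 166.2], 0.84)]}
    [439.  229.4  20.2] 6.430710338678428
small_ring {'scene': [([202.2, 194.4], 0.65)], 'top': [([214.9, 216.5], 0.67), ([206.8, 260.3], 0.54)]}
    [427.8 101.   16.9] 1.3218633445793355
plug_gauge {'scene': [([285.9, 348.2], 0.81)], 'top': [([205.9, 357.6], 0.72)]}
    [ 453.3 -259.2    9.1] 2.1592492157030323
pin_gauge {'scene': [([259.9, 283.5], 0.73)], 'top': [([218.1, 311.0], 0.56)]}
    [ 422.1 -139.4   15. ] 2.8829078925528564
large_ring_nest {'scene': [([158.6, 202.4], 0.83)], 'top': [([159.0, 162.0], 0.72)]}
    [580.  246.7 -13.9] 10.302364370770801
small_ring_nest {'scene': [([233.0, 314.7], 0.57), ([201.1, 198.9], 0.51)], 'top': [([174.3, 309.7], 0.86), ([204.6, 357.8], 0.48)]}
    [ 533.  -136.1    3.4] 4.069078192165651
plug_cradle {'scene': [([206.2, 268.8], 0.77)], 'top': [([174.4, 259.3], 0.6), ([217.9, 310.6], 0.42)]}
    [535.9  -9.1   0. ] 4.987924265558564
pin_cradle {'scene': [([255.9, 381.3], 0.91), ([202.3, 196.2], 0.31)], 'top': [([160.6, 358.0], 0.83)]}
    [ 571.  -264.1   -3. ] 2.5439682046799716
loupe {'scene': [([221.4, 237.1], 0.62)], 'top': [([209.2, 260.7], 0.42)]}
    [441.8  -9.8  19.6] 3.4167686018459467
screw_jack {'scene': [([179.9, 231.4], 0.71)], 'top': []}
```

View pics/top0.png

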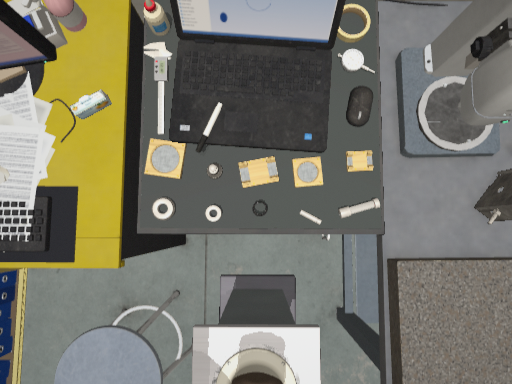

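View pics/scene0.png

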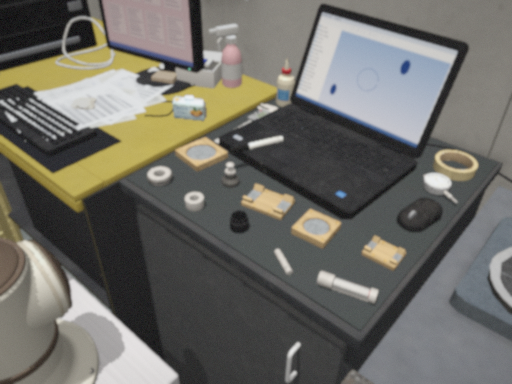

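The top view (512x384) shows the row of gauges: large ring (209,163 row/col), small ring (213,213), loupe (208,260), pin (217,311) and plug (208,360). Behind them are the large nest (159,165), jack (170,214), plug cradle (172,258), small nest (172,308) and pin cradle (160,360). The scene view agrees with this. Next I'll fit projected silhouettes in both views for precise poses.

```bash
cat > fit.py <<'E'
from h import *
from scipy.optimize import least_squares
def cyl(r,z0,z1):
    a=np.linspace(0,2*np.pi,48,endpoint=False)
    return np.vstack([np.c_[r*np.cos(a),r*np.sin(a),0*a+z] for z in(z0,z1)])
def box(w,l,z0,z1): return np.array([[x,y,z] for x in(-w/2,w/2) for y in(-l/2,l/2) for z in(z0,z1)])
def lying(r,l): return cyl(r,-l/2,l/2)[:,[0,2,1]]
M={'large_ring':np.vstack([cyl(26,0,18),cyl(29.5,3,13)]),'small_ring':cyl(20,0,22),
 'plug_gauge':lying(12,102),'pin_gauge':lying(6,58),
 'large_ring_nest':box(92,92,0,16),'small_ring_nest':box(72,72,0,16),
 'plug_cradle':np.vstack([box(66,96,0,10),box(52,96,10,22)]),
 'pin_cradle':np.vstack([box(52,66,0,10),box(36,66,10,20)]),
 'loupe':cyl(19,0,32),'screw_jack':cyl(21,0,20)}
Z0={'plug_gauge':12,'pin_gauge':6}
U=4
def mask(im,n,rc,h=34):
    p=im['pixels']; r,c=[int(round(v)) for v in rc]
    r0,c0=max(r-h,0),max(c-h,0)
    roi=cv2.resize(p[r0:r+h,c0:c+h],None,fx=U,fy=U,interpolation=cv2.INTER_CUBIC)
    hsv=cv2.cvtColor(roi,cv2.COLOR_RGB2HSV)
    if n.endswith(('nest','cradle')): m=((hsv[...,1]>75)&(hsv[...,2]>110)&(hsv[...,0]<30))
    else: m=(hsv[...,2]>115)&(hsv[...,1]<70)
    m=m.astype(np.uint8)
    cs,_=cv2.findContours(m,cv2.RETR_EXTERNAL,cv2.CHAIN_APPROX_NONE)
    q=(np.array([c-c0,r-r0])+.5)*U
    cs=[k for k in cs if cv2.contourArea(k)>60]
    k=max(cs,key=lambda k:cv2.contourArea(k)*(1 if abs(cv2.pointPolygonTest(k,(float(q[0]),float(q[1])),True))<20 or cv2.pointPolygonTest(k,(float(q[0]),float(q[1])),False)>0 else .01))
    return cv2.convexHull(k)[:,0].astype(np.float32)/U-.5+0.5/U+np.array([c0,r0],np.float32)
def proj(im,P):
    R=Rotation.from_quat(im['rotation']).as_matrix()
    q=(P-np.array(im['xyz']))@R
    return np.c_[im['fx']*q[:,0]/q[:,2]+im['cx'],im['fy']*q[:,1]/q[:,2]+im['cy']].astype(np.float32)
def feat(poly):
    m=cv2.moments(poly.reshape(-1,1,2)); A=m['m00']
    return np.array([m['m10']/A,m['m01']/A]),np.array([m['mu20'],m['mu02'],m['mu11']])/A/A*40, abs(A)
def model(n,p):
    c,s=np.cos(p[3]),np.sin(p[3]); R=np.array([[c,-s,0],[s,c,0],[0,0,1]])
    return M[n]@R.T+np.array(p[:3])
def hull(im,n,p): return cv2.convexHull(proj(im,model(n,p)))[:,0]
def fit(n,ims,hs,p0,free):
    F=[feat(h) for h in hs]
    def res(v):
        p=np.array(p0,float); p[free]=v; r=[]
        for im,f in zip(ims,F):
            g=feat(hull(im,n,p)); r+=[*(g[0]-f[0])]
            if 3 in free: r+=[*(g[1]-f[1])*1.0]
        return r
    s=least_squares(res,np.array(p0,float)[free],x_scale=[{0:10,1:10,2:10,3:.3}[k] for k in free],diff_step=1e-4)
    p=np.array(p0,float); p[free]=s.x
    return p,np.sqrt(np.mean(s.fun**2)),[round(f[2]/feat(hull(im,n,p))[2],2) for im,f in zip(ims,F)]
E
python3 - <<'E'
from fit import *
np.set_printoptions(precision=2,suppress=True)
ims={c:grab(c) for c in('scene','top')}
g={'large_ring':[(175,158),(209,163),0],'small_ring':[(201,195),(213,213),0],'plug_gauge':[(287,347),(208,360),.2],'pin_gauge':[(261,283),(217,311),-.5],
'large_ring_nest':[(154,202),(159,165),0],'small_ring_nest':[(227,316),(172,308),0],'plug_cradle':[(202,268),(172,258),.2],'pin_cradle':[(252,384),(160,360),0]}
best=lambda c,n,d:next((x['location'] for x in nets.pinpoint(c,n) if np.hypot(*np.subtract(x['location'],d))<8),d)
vis={c:cv2.resize(i['pixels'],None,fx=U,fy=U,interpolation=cv2.INTER_CUBIC) for c,i in ims.items()}
for n,(a,b,y) in g.items():
    I=[ims['scene'],ims['top']]; hs=[mask(I[0],n,a),mask(I[1],n,b)]
    z=Z0.get(n,0); p0=[*atz(I[1],b,z+8)[:2],z,0]
    ys=[-1,-.5,0,.5,1] if 'gauge' in n or 'cradle' in n else [-.3,0,.3]
    yf=[3] if 'ring'!=n[-4:] else []
    for nm,im,h,fr in (('2view',I,hs,[0,1,2]+yf),('scene',I[:1],hs[:1],[0,1]+yf),('top',I[1:],hs[1:],[0,1]+yf)):
        r=min((fit(n,im,h,p0[:3]+[q],fr) for q in (ys if yf else [0])),key=lambda t:t[1]); print(n,nm,*r)
        if nm=='2view': pb=r[0]
    for c,im,h in zip(ims,I,hs):
        for pp,col in((h,(255,0,0)),(hull(im,n,pb),(0,255,0))):
            cv2.polylines(vis[c],[np.int32((pp+.5)*U)],True,col,1)
cv2.imwrite('pics/v1.png',cv2.resize(vis['top'][135*U:232*U,140*U:388*U],(800,313),interpolation=cv2.INTER_AREA)[:,:,::-1])
cv2.imwrite('pics/v2.png',cv2.resize(vis['scene'][130*U:312*U,140*U:412*U],(800,535),interpolation=cv2.INTER_AREA)[:,:,::-1])
E
```

```text
large_ring 2view [446.99 242.34   0.     0.  ] 1.0152831533049145 [0.83, 0.85]
large_ring scene [451.22 247.61   0.     0.  ] 6.536497757420839e-07 [0.84]
large_ring top [444.94 240.31   0.     0.  ] 5.569992403181449e-07 [0.85]
small_ring 2view [434.45 111.7    0.     0.  ] 0.5754177324308414 [1.01, 1.05]
small_ring scene [436.58 113.99   0.     0.  ] 5.281949230427317e-07 [1.02]
small_ring top [433.14 110.51   0.     0.  ] 3.940337804581856e-07 [1.05]
plug_gauge 2view [ 447.54 -260.44   15.08    0.29] 0.6073475029821535 [1.13, 1.07]
plug_gauge scene [ 450.08 -259.21   12.      0.26] 0.6431993799812786 [1.14]
plug_gauge top [ 447.68 -261.29   12.      0.31] 0.539988354577607 [1.07]
pin_gauge 2view [ 424.91 -137.01   10.17   -0.5 ] 1.1945185156982177 [1.26, 1.21]
pin_gauge scene [ 428.24 -134.69    6.     -0.48] 1.2695666139392476 [1.28]
pin_gauge top [ 424.88 -137.48    6.     -0.52] 1.0854649914748633 [1.22]
large_ring_nest 2view [583.12 249.27  -0.    -2.34] 3.5300398154276786 [2.7, 1.02]
large_ring_nest scene [611.24 284.73   0.    -0.7 ] 0.40264174860145613 [2.92]
large_ring_nest top [574.51 237.24   0.     0.3 ] 0.01640072864663561 [1.01]
small_ring_nest 2view [ 541.44 -129.65    0.      1.66] 0.1725200445629904 [1.01, 1.03]
small_ring_nest scene [ 542.47 -128.99    0.      0.17] 0.01643534634364762 [1.02]
small_ring_nest top [ 540.86 -130.16    0.     -0.21] 0.02067869921466164 [1.03]
plug_cradle 2view [541.27  -4.35   1.17  -2.97] 0.12762822725389875 [0.96, 1.01]
plug_cradle scene [542.82  -3.69   0.    -2.96] 0.058572772559392035 [0.96]
plug_cradle top [540.9   -3.87   0.     0.2 ] 0.07127356559296297 [1.01]
pin_cradle 2view [ 571.31 -265.22   -0.     -3.11] 0.2069955418432975 [0.96, 0.98]
pin_cradle scene [ 572.18 -265.28    0.      0.12] 0.018789295459390808 [0.97]
pin_cradle top [ 570.38 -264.55    0.      0.02] 0.1341097844064144 [0.98]
```

View pics/v1.png

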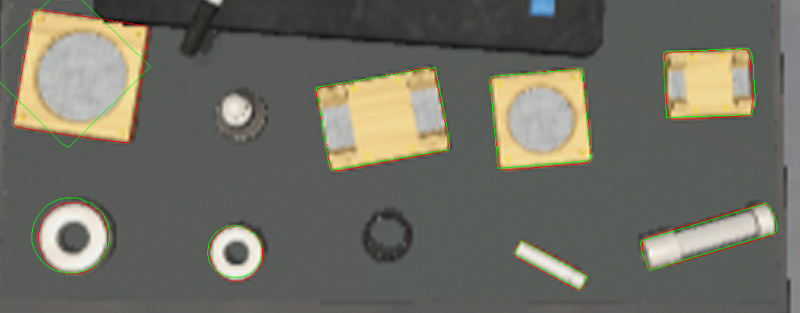

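View pics/v2.png

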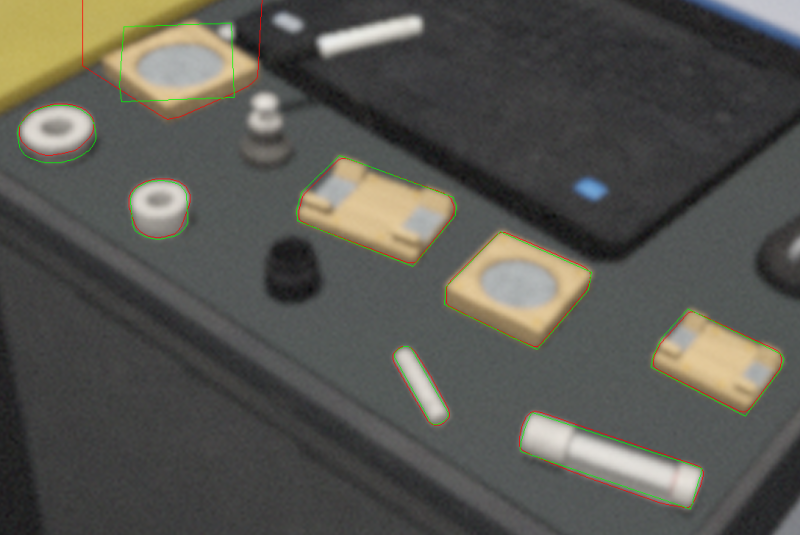

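The overlays show the fits sitting on every outline. There are two exceptions: the large ring's dark rim (only the bright 52 mm top segments), and the large nest in the scene view, where the mask leaked into the yellow table. I'll fix those two and free the height properly.

```bash
sed -i "s/np.vstack(\[cyl(26,0,18),cyl(29.5,3,13)\])/cyl(26,13,18)/; s/(hsv\[...,0\]<30)/(hsv[...,0]<(23 if n[0]=='l' else 30))/; s/p\[free\]=v; r/p[free]=v-1000; r/; s/np.array(p0,float)\[free\],x_scale/np.array(p0,float)[free]+1000,x_scale/; s/p\[free\]=s.x/p[free]=s.x-1000/; s/diff_step=1e-4/diff_step=1e-5/" fit.py
cat > meas.py <<'E'
from fit import *
import sys
np.set_printoptions(precision=2,suppress=True)
G={'large_ring':[(175,158),(209,163),[0]],'small_ring':[(201,195),(213,213),[0]],'plug_gauge':[(287,347),(208,360),[.3]],'pin_gauge':[(261,283),(217,311),[-.5]],
'large_ring_nest':[(154,202),(159,165),[-.2]],'small_ring_nest':[(227,316),(172,308),[.1]],'plug_cradle':[(202,268),(172,258),[.2]],'pin_cradle':[(252,384),(160,360),[.05]]}
def run(names,pred=None):
    I=[grab('scene'),grab('top')]
    for n in names:
        a,b,y=G[n]; z=Z0.get(n,0)
        if pred: # predicted pose
            a,b=[feat(hull(i,n,pred[n]))[0][::-1] for i in I]; z=pred[n][2]; y=[pred[n][3]]
        hs=[mask(I[0],n,a),mask(I[1],n,b)]
        p0=[*atz(I[1],b,z+8)[:2],z]
        yf=[3] if n[-4:]!='ring' else []
        for nm,im,h,fr in (('2view',I,hs,[0,1,2]+yf),('scene',I[:1],hs[:1],[0,1]+yf),('top',I[1:],hs[1:],[0,1]+yf)):
            p,e,A=fit(n,im,h,p0+[y[0]],fr); print(n,nm,p,round(e,2),A)
if __name__=='__main__': run(sys.argv[1:] or G)
E
python3 meas.py
```

```text
large_ring 2view [444.51 238.08   1.47   0.  ] 0.0 [1.23, 1.1]
large_ring scene [445.73 239.8    0.     0.  ] 0.0 [1.24]
large_ring top [444.58 238.45   0.     0.  ] 0.0 [1.11]
small_ring 2view [433.08 109.91   4.31   0.  ] 0.03 [1.0, 1.04]
small_ring scene [436.6  114.01   0.     0.  ] 0.0 [1.02]
small_ring top [433.15 110.51   0.     0.  ] 0.0 [1.05]
plug_gauge 2view [ 447.57 -260.43   15.14    0.29] 0.63 [1.13, 1.07]
plug_gauge scene [ 450.19 -259.2    12.      0.26] 0.67 [1.14]
plug_gauge top [ 447.7  -261.23   12.      0.31] 0.56 [1.08]
pin_gauge 2view [ 424.82 -137.03   10.36   -0.5 ] 1.21 [1.27, 1.21]
pin_gauge scene [ 428.22 -134.7     6.     -0.48] 1.3 [1.28]
pin_gauge top [ 424.87 -137.45    6.     -0.52] 1.09 [1.22]
large_ring_nest 2view [573.45 236.38   4.39  -0.28] 0.06 [1.07, 1.01]
large_ring_nest scene [577.87 241.56   0.    -0.3 ] 0.03 [1.09]
large_ring_nest top [574.52 237.23   0.     0.28] 0.02 [1.01]
small_ring_nest 2view [ 540.56 -130.04    1.91    0.14] 0.04 [1.01, 1.03]
small_ring_nest scene [ 542.48 -129.01    0.      0.16] 0.01 [1.02]
small_ring_nest top [ 540.87 -130.1     0.     -0.23] 0.02 [1.03]
plug_cradle 2view [541.27  -4.43   1.13   0.18] 0.13 [0.96, 1.01]
plug_cradle scene [542.74  -3.9    0.     0.19] 0.05 [0.96]
plug_cradle top [540.91  -3.88   0.     0.2 ] 0.07 [1.01]
pin_cradle 2view [ 570.92 -265.29    0.75    0.06] 0.21 [0.96, 0.98]
pin_cradle scene [ 572.26 -265.32    0.      0.12] 0.03 [0.97]
pin_cradle top [ 570.37 -264.56    0.      0.03] 0.13 [0.98]
```

```bash
cat > go.py <<'E'
from h import *
import sys
s=read_state(); R=Rotation.from_quat(s['ee_rot']).as_matrix(); p=np.array(s['position'])
print('t',round(s['clock'],2),'pos',p.round(1),'phi',round(np.arctan2(R[1,0],R[0,0]),3),'tilt',R[2].round(3),'j',s['joints'].round(2),'F',s['contact_force'].round(1),'w',round(s['gripper_width'],1),'g',round(s['grasp_force'],1))
phi=np.arctan2(R[1,0],R[0,0])
for a in sys.argv[1:]:
    x,y,z,f=map(float,a.split(','))
    print(a,'delta',(R.T@(np.array([x,y,z])-p)).round(1),'yaw',round((phi-f+np.pi)%(2*np.pi)-np.pi,3))
E
python3 go.py 445,239,90,0
```

```text
t 1.5 pos [190.5 595.2 256.3] phi -0.31 tilt [ 0. -0. -1.] j [ 1.52  0.38  0.01  0.   -1.19 -0.26] F [-0.5 -0.6  0. ] w 85.6 g 0.0
445,239,90,0 delta [351.  261.7 166.3] yaw -0.31
```

>>> apply_moves([
  {"hand": 0.75, "delta_pos": [351, 262, 166], "yaw": -0.31},
  {"hand": 0.75, "delta_pos": [351, 262, 166], "yaw": -0.31},
  {"hand": 0.75, "delta_pos": [351, 262, 166], "yaw": -0.31},
  {"hand": 0.75, "delta_pos": [351, 262, 166], "yaw": -0.31},
  {"hand": 0.75, "delta_pos": [351, 262, 166], "yaw": -0.31},
  {"hand": 0.75, "delta_pos": [351, 262, 166], "yaw": -0.31},
  {"hand": 0.75, "delta_pos": [351, 262, 166], "yaw": -0.31},
  {"hand": 0.75, "delta_pos": [351, 262, 166], "yaw": -0.31},
  {"hand": 0.75, "delta_pos": [351, 262, 166], "yaw": -0.31},
  {"hand": 0.75, "delta_pos": [351, 262, 166], "yaw": -0.31},
  {"hand": 0.75, "delta_pos": [351, 262, 166], "yaw": -0.31},
  {"hand": 0.75, "delta_pos": [351, 262, 166], "yaw": -0.31},
])

```text
clock: 2.5
position: [445.5, 234.1, 88.1]
ee_rot: [1.0, -0.003, -0.002, 0.002]
contact_force: [-0.2, -0.4, -0.3]
gripper_width: 74.4
grasp_force: 0.0
```

Run:
```python
from fit import *
im=grab('scene'); s=read_state(); print(s['position'],s['joints'].round(2)); p=np.array(s['position'])
P=np.array([p+[dx,dy,-25+r] for dy in (-s['gripper_width']/2,s['gripper_width']/2) for dx in(-11,11) for r in (0,8.6)])
q=proj(im,P); v=cv2.resize(im['pixels'],None,fx=6,fy=6,interpolation=cv2.INTER_CUBIC)
for i,(a,b) in enumerate(q): cv2.circle(v,(int((a+.5)*6),int((b+.5)*6)),3,(255,0,0) if i%2==0 else (0,255,0),-1)
c=q.mean(0)
cv2.imwrite('pics/v3.png',v[max(0,int(c[1]*6)-270):int(c[1]*6)+330,max(0,int(c[0]*6)-400):int(c[0]*6)+400][:,:,::-1])
```

```text
[445.66662962 234.59955148  88.32257861] [ 0.81  0.38 -0.5  -0.   -0.7   0.76]
```

View pics/v3.png

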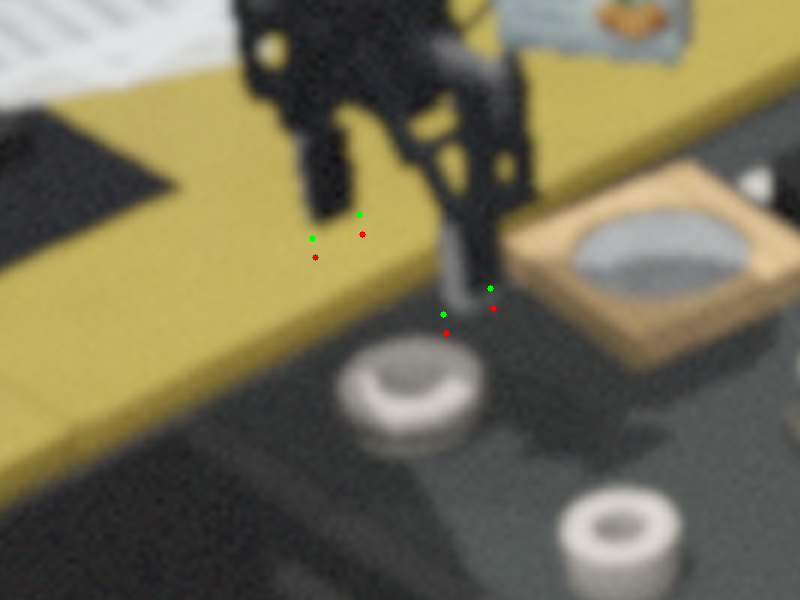

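Green marks (my linkage model, with tips retracted about 9 mm at this opening) coincide with the real fingertips, so the height model holds. The ring is directly below.

>>> apply_moves([
  {"hand": 0.75, "delta_pos": [0, 0, 20], "yaw": 0},
  {"hand": 0.75, "delta_pos": [0, 0, 20], "yaw": 0},
  {"hand": 0.75, "delta_pos": [0, 0, 20], "yaw": 0},
])

```text
clock: 2.8
position: [444.6, 238.9, 70.1]
ee_rot: [1.0, 0.0, -0.0, 0.001]
contact_force: [0.4, 1.1, 0.8]
gripper_width: 74.8
grasp_force: 0.0
```

```bash
python3 go.py 445,239,28,0
```

```text
t 2.8 pos [444.6 238.9  70.1] phi 0.001 tilt [-0.001  0.001 -1.   ] j [ 0.82  0.41 -0.51  0.   -0.65  0.76] F [0.4 1.1 0.8] w 74.8 g 0.0
445,239,28,0 delta [ 0.5 -0.2 42.1] yaw 0.001
```

>>> apply_moves([
  {"hand": 0.75, "delta_pos": [0.5, 0, 20], "yaw": 0},
  {"hand": 0.75, "delta_pos": [0.5, 0, 35], "yaw": 0},
  {"hand": 0.75, "delta_pos": [0.5, 0, 42], "yaw": 0},
  {"hand": 0.75, "delta_pos": [0.5, 0, 42], "yaw": 0},
  {"hand": 0.75, "delta_pos": [0.5, 0, 42], "yaw": 0},
  {"hand": -1, "delta_pos": [0.5, 0, 42], "yaw": 0},
  {"hand": -1, "delta_pos": [0.5, 0, 42], "yaw": 0},
  {"hand": -1, "delta_pos": [0.5, 0, 42], "yaw": 0},
  {"hand": -1, "delta_pos": [0.5, 0, 42], "yaw": 0},
  {"hand": -1, "delta_pos": [0.5, 0, 42], "yaw": 0},
])

```text
clock: 3.63
position: [445.9, 239.4, 30.3]
ee_rot: [1.0, 0.0, 0.001, -0.001]
contact_force: [-3.1, 0.2, 7.2]
gripper_width: 55.1
grasp_force: 61.6
```

```bash
python3 go.py 445,239,90,0 575.5,238.5,90,0
```

```text
t 3.63 pos [445.9 239.4  30.3] phi 0.001 tilt [ 0.002 -0.002 -1.   ] j [ 0.81  0.48 -0.54  0.   -0.55  0.76] F [-3.1  0.2  7.2] w 55.1 g 61.6
445,239,90,0 delta [ -0.8   0.3 -59.7] yaw 0.001
575.5,238.5,90,0 delta [129.7   0.9 -59.4] yaw 0.001
```

Run:
```python
from fit import *
im=grab('scene'); s=read_state(); print(s['position'],s['gripper_width'],s['grasp_force'],s['contact_force'],s['wrist_torque'])
v=cv2.resize(im['pixels'][120:200,110:230],None,fx=6,fy=6,interpolation=cv2.INTER_CUBIC)
cv2.imwrite('pics/v4.png',v[:,:,::-1])
```

```text
[445.90853609 239.40346711  30.2946563 ] 54.72948014190316 61.56850218772888 [-2.40153627 -0.50922145  8.34815481] [-0.01521153  0.82859199  0.0032022 ]
```

View pics/v4.png

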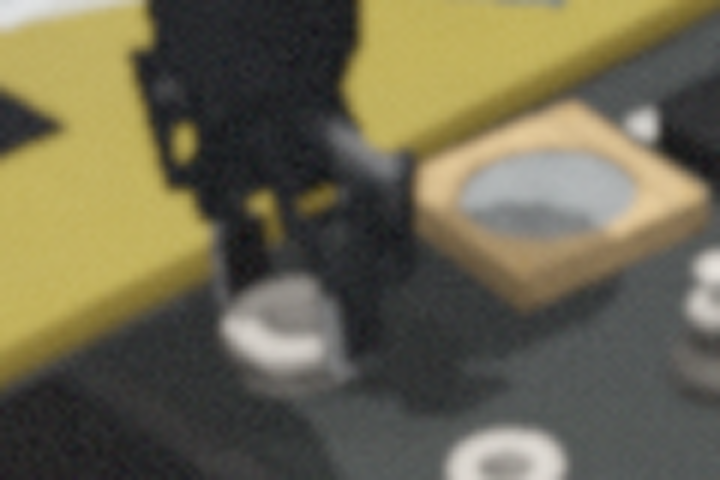

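Width reads 54.7 with an 8 N upward push and the TCP raised 2 mm. That suggests the tips sit on the rim's shoulder rather than on the rim, so I'll open, go a little lower and take it again.

>>> apply_moves([
  {"hand": 0.75, "delta_pos": [0, 0, 0], "yaw": 0},
  {"hand": 0.75, "delta_pos": [0, 0, 0], "yaw": 0},
  {"hand": 0.75, "delta_pos": [0, 0, 0], "yaw": 0},
  {"hand": 0.75, "delta_pos": [0, 0, 1], "yaw": 0},
  {"hand": 0.75, "delta_pos": [0, 0, 3], "yaw": 0},
  {"hand": 0.75, "delta_pos": [0, 0, 3], "yaw": 0},
])

```text
clock: 4.18
position: [445.2, 238.5, 24.9]
ee_rot: [1.0, 0.0, -0.0, 0.0]
contact_force: [0.1, 0.3, 0.3]
gripper_width: 75.0
grasp_force: 0.0
```

```bash
python3 go.py 445,239,25,0 575.5,238.5,90,0
```

```text
t 4.18 pos [445.2 238.5  24.9] phi 0.0 tilt [-0.001  0.001 -1.   ] j [ 0.81  0.49 -0.55 -0.   -0.54  0.76] F [0.1 0.3 0.3] w 75.0 g 0.0
445,239,25,0 delta [-0.2 -0.5 -0.1] yaw 0.0
575.5,238.5,90,0 delta [130.2   0.  -65.2] yaw 0.0
```

>>> apply_moves([
  {"hand": -1, "delta_pos": [0, 0, 0], "yaw": 0},
  {"hand": -1, "delta_pos": [0, 0, 0], "yaw": 0},
  {"hand": -1, "delta_pos": [0, 0, 0], "yaw": 0},
  {"hand": -1, "delta_pos": [0, 0, 0], "yaw": 0},
  {"hand": -1, "delta_pos": [0, 0, 0], "yaw": 0},
])

```text
clock: 4.6
position: [445.5, 238.7, 25.8]
ee_rot: [1.0, 0.0, 0.0, 0.0]
contact_force: [-1.2, -0.1, 5.6]
gripper_width: 55.7
grasp_force: 62.5
```

Same width 4.5 mm lower, so the rim itself is held; the missing few mm are compliance, not a slip. The tips are now too low for the nest board, so I'll regrip 3 mm higher.

>>> apply_moves([
  {"hand": 0.65, "delta_pos": [0, 0, 0], "yaw": 0},
  {"hand": 0.65, "delta_pos": [0, 0, 0], "yaw": 0},
  {"hand": 0.65, "delta_pos": [0, 0, -3.5], "yaw": 0},
  {"hand": 0.65, "delta_pos": [0, 0, -3.5], "yaw": 0},
  {"hand": -1, "delta_pos": [0, 0, -3.5], "yaw": 0},
  {"hand": -1, "delta_pos": [0, 0, -3.5], "yaw": 0},
  {"hand": -1, "delta_pos": [0, 0, -3.5], "yaw": 0},
  {"hand": -1, "delta_pos": [0, 0, -3.5], "yaw": 0},
  {"hand": -1, "delta_pos": [0, 0, -3.5], "yaw": 0},
])

```text
clock: 5.35
position: [445.5, 238.8, 29.8]
ee_rot: [1.0, 0.0, 0.0, -0.0]
contact_force: [-1.5, 0.5, 8.0]
gripper_width: 55.3
grasp_force: 61.5
```

```bash
python3 go.py 445,239,90,0 575.5,238.5,90,0
```

```text
t 5.35 pos [445.5 238.8  29.8] phi 0.001 tilt [ 0. -0. -1.] j [ 0.81  0.48 -0.55  0.   -0.55  0.76] F [-1.5  0.5  8. ] w 55.3 g 61.5
445,239,90,0 delta [ -0.5  -0.2 -60.2] yaw 0.001
575.5,238.5,90,0 delta [130.    0.4 -60.1] yaw 0.001
```

>>> apply_moves([
  {"hand": -1, "delta_pos": [0, 0, -10], "yaw": 0},
  {"hand": -1, "delta_pos": [0, 0, -30], "yaw": 0},
  {"hand": -1, "delta_pos": [0, 0, -60], "yaw": 0},
  {"hand": -1, "delta_pos": [20, 0, -60], "yaw": 0},
  {"hand": -1, "delta_pos": [50, 0, -60], "yaw": 0},
  {"hand": -1, "delta_pos": [80, 0, -60], "yaw": 0},
  {"hand": -1, "delta_pos": [110, 0, -60], "yaw": 0},
  {"hand": -1, "delta_pos": [130, 0, -60], "yaw": 0},
  {"hand": -1, "delta_pos": [130, 0, -60], "yaw": 0},
  {"hand": -1, "delta_pos": [130, 0, -60], "yaw": 0},
])

```text
clock: 6.18
position: [575.7, 238.2, 88.2]
ee_rot: [1.0, -0.001, -0.001, 0.0]
contact_force: [-0.3, -0.7, -2.2]
gripper_width: 55.0
grasp_force: 63.7
```

```bash
python3 - <<'E'
from fit import *
im=grab('scene')
v=cv2.resize(im['pixels'][90:190,130:250],None,fx=6,fy=6,interpolation=cv2.INTER_CUBIC)
cv2.imwrite('pics/v5.png',v[:,:,::-1])
E
python3 go.py 575.5,238.5,45,0
```

```text
t 6.23 pos [574.7 238.2  88.2] phi -0.001 tilt [-0.002  0.001 -1.   ] j [ 0.65  0.54 -0.2  -0.   -0.83  0.92] F [-1.  -0.6 -1.2] w 55.0 g 63.7
575.5,238.5,45,0 delta [ 0.8 -0.4 43.2] yaw -0.001
```

View pics/v5.png

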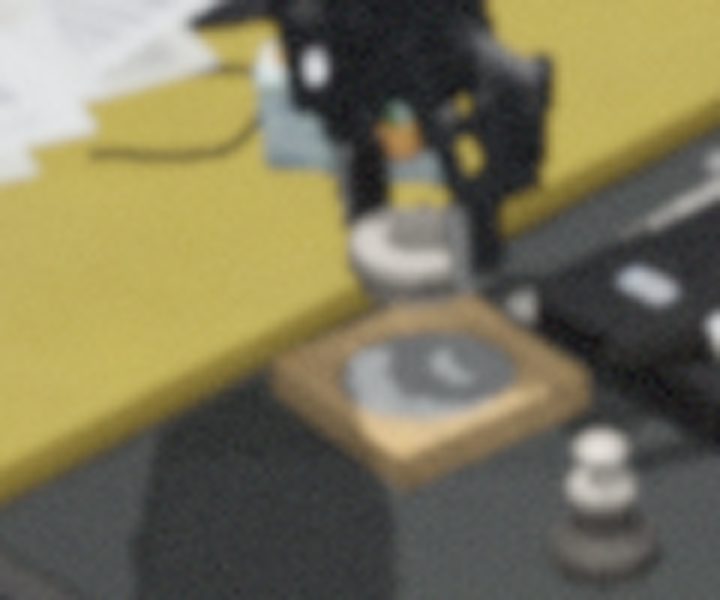

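The ring is held level above its nest. Lowering it now.

>>> apply_moves([
  {"hand": -1, "delta_pos": [0.5, 0, 20], "yaw": 0},
  {"hand": -1, "delta_pos": [0.5, 0, 35], "yaw": 0},
  {"hand": -1, "delta_pos": [0.5, 0, 42], "yaw": 0},
  {"hand": -1, "delta_pos": [0.5, 0, 44], "yaw": 0},
  {"hand": -1, "delta_pos": [0.5, 0, 46], "yaw": 0},
  {"hand": -1, "delta_pos": [0.5, 0, 47], "yaw": 0},
  {"hand": -1, "delta_pos": [0.5, 0, 47.5], "yaw": 0},
  {"hand": -1, "delta_pos": [0.5, 0, 47.5], "yaw": 0},
])

```text
clock: 6.9
position: [576.2, 239.0, 42.0]
ee_rot: [1.0, 0.0, 0.001, -0.0]
contact_force: [-0.4, -0.4, -1.2]
gripper_width: 54.7
grasp_force: 63.7
```

>>> apply_moves([
  {"hand": -1, "delta_pos": [0, 0, 1], "yaw": 0},
  {"hand": -1, "delta_pos": [0, 0, 1.5], "yaw": 0},
  {"hand": -1, "delta_pos": [0, 0, 2], "yaw": 0},
  {"hand": -1, "delta_pos": [0, 0, 2], "yaw": 0},
])

```text
clock: 7.23
position: [576.1, 238.8, 40.0]
ee_rot: [1.0, 0.0, 0.0, -0.0]
contact_force: [-1.6, 0.2, 2.7]
gripper_width: 55.0
grasp_force: 64.3
```

>>> apply_moves([
  {"hand": 0.3, "delta_pos": [0, 0, 0.5], "yaw": 0},
  {"hand": 0.6, "delta_pos": [0, 0, 0.5], "yaw": 0},
  {"hand": 0.65, "delta_pos": [0, 0, 0.5], "yaw": 0},
  {"hand": 0.65, "delta_pos": [0, 0, -5], "yaw": 0},
  {"hand": 0.65, "delta_pos": [0, 0, -20], "yaw": 0},
  {"hand": 0.65, "delta_pos": [0, 0, -50], "yaw": 0},
  {"hand": 0.35, "delta_pos": [-40, 30, -60], "yaw": 0},
  {"hand": 0.35, "delta_pos": [-142, 127, -60], "yaw": 0},
  {"hand": 0.35, "delta_pos": [-142, 127, -60], "yaw": 0},
  {"hand": 0.35, "delta_pos": [-142, 127, -60], "yaw": 0},
  {"hand": 0.35, "delta_pos": [-142, 127, -60], "yaw": 0},
  {"hand": 0.35, "delta_pos": [-142, 127, -60], "yaw": 0},
])

```text
clock: 8.23
position: [429.1, 107.9, 99.3]
ee_rot: [1.0, -0.001, -0.002, 0.001]
contact_force: [0.3, -0.3, 0.3]
gripper_width: 57.7
grasp_force: 0.0
```

```bash
python3 go.py 434,111.5,33,0
python3 - <<'E'
from meas import *
run(['large_ring','small_ring'],{'large_ring':[575.5,238.5,10,0],'small_ring':[434,111.5,0,0]})
E
```

```text
t 8.23 pos [429.1 107.9  99.3] phi -0.002 tilt [-0.004  0.002 -1.   ] j [ 0.62  0.28 -0.63 -0.   -0.67  0.95] F [ 0.3 -0.3  0.3] w 57.7 g 0.0
434,111.5,33,0 delta [ 5.2 -3.7 66.3] yaw -0.002
large_ring 2view [569.1  236.6    3.69   0.  ] 1.07 [0.09, 1.78]
large_ring scene [560.12 231.69  10.     0.  ] 0.0 [0.08]
large_ring top [570.91 232.37  10.     0.  ] 0.0 [1.76]
small_ring 2view [446.91 148.55 -26.26   0.  ] 4.83 [0.99, 10.07]
small_ring scene [435.33 113.12   0.     0.  ] 0.0 [0.92]
small_ring top [431.88 156.84   0.     0.  ] 0.0 [9.45]
```

>>> apply_moves([
  {"hand": 0.35, "delta_pos": [0, 0, 20], "yaw": 0},
  {"hand": 0.35, "delta_pos": [0, 0, 40], "yaw": 0},
  {"hand": 0.35, "delta_pos": [0, 0, 40], "yaw": 0},
  {"hand": 0.35, "delta_pos": [0, 0, 40], "yaw": 0},
])

```text
clock: 8.67
position: [434.6, 112.2, 58.8]
ee_rot: [1.0, 0.0, -0.001, 0.001]
contact_force: [0.5, 0.5, 0.4]
gripper_width: 57.6
grasp_force: 0.0
```

```bash
python3 go.py 434,111.5,31.5,0
python3 - <<'E'
from fit import *
a,b=grab('top'),grab('scene')
v=np.hstack([cv2.resize(i['pixels'][r:r+70,c:c+65],None,fx=6,fy=6,interpolation=cv2.INTER_CUBIC) for i,r,c in((a,140,138),(b,135,160))])
cv2.imwrite('pics/v6.png',v[:,:,::-1])
E
```

```text
t 8.67 pos [434.6 112.2  58.8] phi 0.001 tilt [-0.001  0.001 -1.   ] j [ 0.62  0.36 -0.66  0.   -0.56  0.95] F [0.5 0.5 0.4] w 57.6 g 0.0
434,111.5,31.5,0 delta [-0.6  0.7 27.3] yaw 0.001
```

View pics/v6.png

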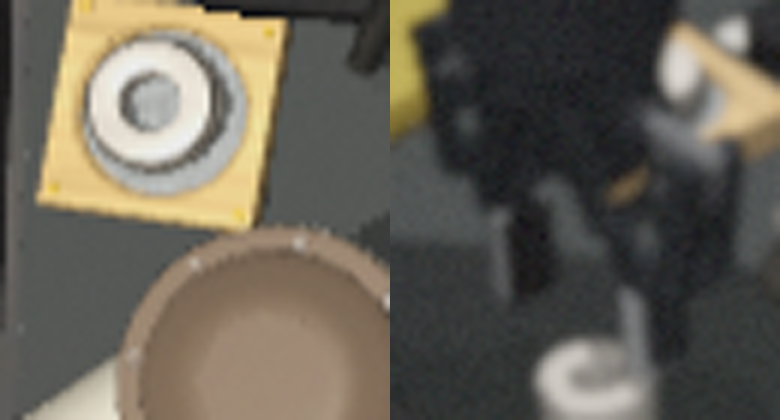

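The left crop shows the large ring in its recess, about 3 to 4 mm toward the upper left after parallax. I'll measure that offset with a tighter brightness threshold to calibrate the top camera against the arm.

```bash
sed -i "s/else: m=(hsv\[...,2\]>115)/else: m=(hsv[...,2]>TH)/; s/^U=4/U=4; TH=115/" fit.py
python3 - <<'E'
import fit; from fit import *
a=grab('top')
for th in (175,190,205):
    fit.TH=th
    h=mask(a,'large_ring',(157,163),14); print(th,fit.fit('large_ring',[a],[h],[576,239,10,0],[0,1]))
v=a['pixels'][140:180,140:190].astype(int); print(v[17:22:2,5:48:2].mean(2).round().astype(int))
E
```

```text
Traceback (most recent call last):
AttributeError: 'function' object has no attribute 'fit'
```

Run:
```python
import fit as T; from h import *
a=grab('top')
for th in (190,205,215):
    T.TH=th
    h=T.mask(a,'large_ring',(157,163),14); print(th,T.fit('large_ring',[a],[h],[576,239,10,0],[0,1]))
# recess disc: felt+ring = low saturation inside wood
hsv=cv2.cvtColor(cv2.resize(a['pixels'][140:178,142:190],None,fx=4,fy=4,interpolation=cv2.INTER_CUBIC),cv2.COLOR_RGB2HSV)
m=((hsv[...,1]<70)).astype(np.uint8)
cs,_=cv2.findContours(m,cv2.RETR_LIST,cv2.CHAIN_APPROX_NONE)
for k in cs:
    A=cv2.contourArea(k)
    if 3000<A<20000:
        (x,y),r=cv2.minEnclosingCircle(k); q=(y/4+140-.4,x/4+142-.4); print('disc',q,r/4,T.atz(a,q,12),A/16)
```

```text
190 (array([575.71886337, 238.96199931,  10.        ,   0.        ]), np.float64(6.253476069219973e-07), [0.91])
205 (array([575.71752504, 238.93561684,  10.        ,   0.        ]), np.float64(3.925271658835373e-07), [0.88])
215 (array([575.64933193, 238.86173337,  10.        ,   0.        ]), np.float64(1.9610219734644298e-07), [0.85])
disc (158.30948219299316, 164.89051780700683) 14.029820442199707 [573.56881472 236.1589371   12.        ] 584.8125
disc (158.475, 178.475) 21.783763885498047 [573.24732937 201.13551618  12.        ] 231.1875
disc (158.475, 154.35) 22.77782440185547 [573.05120808 263.31527029  12.        ] 203.625
```

The top camera agrees with the arm to 0.5 mm, so I'll use its values from here. The large ring is about 2 mm off centre, with 6 mm of room, and seated. Next is the small ring.

>>> apply_moves([
  {"hand": 0.35, "delta_pos": [-1.4, 1.4, 10], "yaw": 0},
  {"hand": 0.35, "delta_pos": [-1.4, 1.4, 20], "yaw": 0},
  {"hand": 0.35, "delta_pos": [-1.4, 1.4, 27], "yaw": 0},
  {"hand": 0.35, "delta_pos": [-1.4, 1.4, 27], "yaw": 0},
  {"hand": -1, "delta_pos": [-1.4, 1.4, 27], "yaw": 0},
  {"hand": -1, "delta_pos": [-1.4, 1.4, 27], "yaw": 0},
  {"hand": -1, "delta_pos": [-1.4, 1.4, 27], "yaw": 0},
  {"hand": -1, "delta_pos": [-1.4, 1.4, 27], "yaw": 0},
  {"hand": -1, "delta_pos": [-1.4, 1.4, 27], "yaw": 0},
])

```text
clock: 9.62
position: [433.0, 110.5, 33.2]
ee_rot: [1.0, 0.0, 0.001, -0.0]
contact_force: [-0.9, -0.6, 5.4]
gripper_width: 36.4
grasp_force: 60.5
```

```bash
python3 go.py 541,-130,110,0
```

```text
t 9.62 pos [433.  110.5  33.2] phi 0.001 tilt [ 0.001 -0.001 -1.   ] j [ 0.62  0.4  -0.69  0.   -0.48  0.96] F [-0.9 -0.6  5.4] w 36.4 g 60.5
541,-130,110,0 delta [108.  240.6 -76.8] yaw 0.001
```

>>> apply_moves([
  {"hand": -1, "delta_pos": [0, 0, -10], "yaw": 0},
  {"hand": -1, "delta_pos": [0, 0, -40], "yaw": 0},
  {"hand": -1, "delta_pos": [0, 0, -77], "yaw": 0},
  {"hand": -1, "delta_pos": [13, 30, -77], "yaw": 0},
  {"hand": -1, "delta_pos": [27, 60, -77], "yaw": 0},
  {"hand": -1, "delta_pos": [40, 90, -77], "yaw": 0},
  {"hand": -1, "delta_pos": [54, 120, -77], "yaw": 0},
  {"hand": -1, "delta_pos": [67, 150, -77], "yaw": 0},
  {"hand": -1, "delta_pos": [81, 180, -77], "yaw": 0},
  {"hand": -1, "delta_pos": [94, 210, -77], "yaw": 0},
  {"hand": -1, "delta_pos": [103, 230, -77], "yaw": 0},
  {"hand": -1, "delta_pos": [108, 240.5, -77], "yaw": 0},
])

```text
clock: 10.62
position: [541.2, -132.5, 109.0]
ee_rot: [1.0, -0.001, 0.0, 0.0]
contact_force: [0.6, 0.5, -1.9]
gripper_width: 36.6
grasp_force: 60.6
```

>>> apply_moves([
  {"hand": -1, "delta_pos": [0, 0, 20], "yaw": 0},
  {"hand": -1, "delta_pos": [0, 0, 40], "yaw": 0},
  {"hand": -1, "delta_pos": [0, 0, 55], "yaw": 0},
  {"hand": -1, "delta_pos": [0, 0, 55], "yaw": 0},
])

```text
clock: 10.95
position: [537.8, -129.9, 51.1]
ee_rot: [1.0, -0.0, -0.004, -0.0]
contact_force: [-1.1, -0.1, -1.6]
gripper_width: 36.5
grasp_force: 60.6
```

```bash
python3 go.py 541,-130,43.2,0
```

```text
t 10.95 pos [ 537.8 -129.9   51.1] phi -0.001 tilt [-0.007 -0.001 -1.   ] j [ 0.06  0.5  -0.4  -0.   -0.67  1.52] F [-1.1 -0.1 -1.6] w 36.5 g 60.6
541,-130,43.2,0 delta [3.2 0.1 7.9] yaw -0.001
```

>>> apply_moves([
  {"hand": -1, "delta_pos": [0, 0, 3], "yaw": 0},
  {"hand": -1, "delta_pos": [0, 0, 6], "yaw": 0},
  {"hand": -1, "delta_pos": [0, 0, 8], "yaw": 0},
  {"hand": -1, "delta_pos": [0, 0, 9], "yaw": 0},
  {"hand": -1, "delta_pos": [0, 0, 10], "yaw": 0},
  {"hand": -1, "delta_pos": [0, 0, 10], "yaw": 0},
])

```text
clock: 11.45
position: [540.8, -130.1, 44.6]
ee_rot: [1.0, 0.0, 0.0, -0.0]
contact_force: [0.3, -0.7, -0.5]
gripper_width: 36.6
grasp_force: 60.6
```

>>> apply_moves([
  {"hand": -1, "delta_pos": [0, 0, 0.7], "yaw": 0},
  {"hand": -1, "delta_pos": [0, 0, 1.4], "yaw": 0},
  {"hand": -1, "delta_pos": [0, 0, 2], "yaw": 0},
  {"hand": -1, "delta_pos": [0, 0, 2], "yaw": 0},
])

```text
clock: 11.78
position: [540.8, -130.2, 43.3]
ee_rot: [1.0, 0.0, 0.0, 0.0]
contact_force: [-2.5, 1.4, 5.5]
gripper_width: 36.1
grasp_force: 61.3
```

>>> apply_moves([
  {"hand": 0.0, "delta_pos": [0, 0, 0], "yaw": 0},
  {"hand": 0.2, "delta_pos": [0, 0, 0], "yaw": 0},
  {"hand": 0.2, "delta_pos": [0, 0, -5], "yaw": 0},
  {"hand": 0.2, "delta_pos": [0, 0, -25], "yaw": 0},
  {"hand": 0.2, "delta_pos": [0, 0, -60], "yaw": 0},
  {"hand": 0.1, "delta_pos": [-15, 20, -65], "yaw": 0.12},
  {"hand": 0.1, "delta_pos": [-30, 40, -65], "yaw": 0.24},
  {"hand": 0.1, "delta_pos": [-45, 60, -65], "yaw": 0.36},
  {"hand": 0.1, "delta_pos": [-60, 80, -65], "yaw": 0.48},
  {"hand": 0.1, "delta_pos": [-75, 100, -65], "yaw": 0.6},
  {"hand": 0.1, "delta_pos": [-85, 120, -65], "yaw": 0.72},
  {"hand": 0.1, "delta_pos": [-93, 131, -65], "yaw": 0.84},
])

```text
clock: 12.78
position: [446.7, -262.8, 107.7]
ee_rot: [0.912, -0.411, 0.0, 0.0]
contact_force: [0.7, 0.2, 0.9]
gripper_width: 47.0
grasp_force: 0.0
```

>>> apply_moves([
  {"hand": 0.1, "delta_pos": [0, 0, 10], "yaw": 0.12},
  {"hand": 0.1, "delta_pos": [0, 0, 20], "yaw": 0.24},
  {"hand": 0.1, "delta_pos": [0, 0, 30], "yaw": 0.36},
  {"hand": 0.1, "delta_pos": [0, 0, 30], "yaw": 0.43},
  {"hand": 0.1, "delta_pos": [0, 0, 30], "yaw": 0.43},
  {"hand": 0.1, "delta_pos": [0, 0, 30], "yaw": 0.43},
])

```text
clock: 13.28
position: [447.9, -261.4, 77.6]
ee_rot: [0.806, -0.592, 0.0, -0.0]
contact_force: [0.2, -0.7, 0.0]
gripper_width: 47.1
grasp_force: 0.0
```

```bash
python3 go.py 447.7,-261.2,29.5,-1.27;  python3 - <<'E'
from fit import *
a,b=grab('top'),grab('scene')
v=np.hstack([cv2.resize(i['pixels'][r:r+80,c:c+65],None,fx=6,fy=6,interpolation=cv2.INTER_CUBIC) for i,r,c in((a,150,280),(b,225,300))])
cv2.imwrite('pics/v7.png',v[:,:,::-1])
E
```

```text
t 13.28 pos [ 447.9 -261.4   77.6] phi -1.268 tilt [ 0. -0. -1.] j [-0.21  0.41 -0.47  0.   -0.68  0.52] F [ 0.2 -0.7  0. ] w 47.1 g 0.0
447.7,-261.2,29.5,-1.27 delta [-0.2  0.1 48.1] yaw 0.002
```

View pics/v7.png

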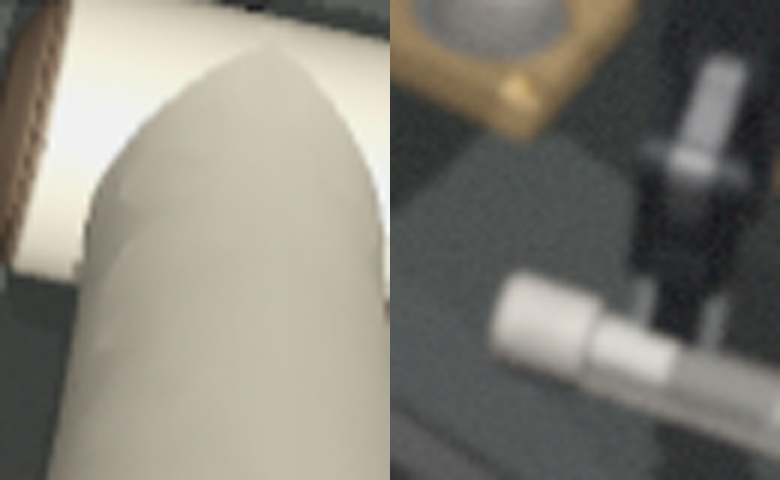

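The right crop shows both fingers over the middle of the plug, squared to its axis. Descending to grip it.

>>> apply_moves([
  {"hand": 0.1, "delta_pos": [0, 0, 20], "yaw": 0},
  {"hand": 0.1, "delta_pos": [0, 0, 38], "yaw": 0},
  {"hand": 0.1, "delta_pos": [0, 0, 47], "yaw": 0},
  {"hand": 0.1, "delta_pos": [0, 0, 47.5], "yaw": 0},
  {"hand": 0.1, "delta_pos": [0, 0, 47.5], "yaw": 0},
  {"hand": -1, "delta_pos": [0, 0, 47.5], "yaw": 0},
  {"hand": -1, "delta_pos": [0, 0, 47.5], "yaw": 0},
  {"hand": -1, "delta_pos": [0, 0, 47.5], "yaw": 0},
  {"hand": -1, "delta_pos": [0, 0, 47.5], "yaw": 0},
  {"hand": -1, "delta_pos": [0, 0, 47.5], "yaw": 0},
])

```text
clock: 14.22
position: [448.6, -261.5, 31.1]
ee_rot: [0.805, -0.593, 0.001, -0.0]
contact_force: [-0.9, 1.1, 6.4]
gripper_width: 22.7
grasp_force: 60.2
```

```bash
python3 go.py 448,-261,110,-1.27 541,-4,110,-1.376
```

```text
t 14.22 pos [ 448.6 -261.5   31.1] phi -1.269 tilt [ 0.002 -0.002 -1.   ] j [-0.21  0.49 -0.51  0.   -0.57  0.52] F [-0.9  1.1  6.4] w 22.7 g 60.2
448,-261,110,-1.27 delta [ -0.5   0.2 -78.9] yaw 0.001
541,-4,110,-1.376 delta [-218.3 -164.9  -78.9] yaw 0.107
```

>>> apply_moves([
  {"hand": -1, "delta_pos": [0, 0, -10], "yaw": 0},
  {"hand": -1, "delta_pos": [0, 0, -40], "yaw": 0},
  {"hand": -1, "delta_pos": [0, 0, -79], "yaw": 0},
  {"hand": -1, "delta_pos": [-22, -16, -79], "yaw": 0.01},
  {"hand": -1, "delta_pos": [-50, -38, -79], "yaw": 0.03},
  {"hand": -1, "delta_pos": [-78, -59, -79], "yaw": 0.05},
  {"hand": -1, "delta_pos": [-106, -80, -79], "yaw": 0.07},
  {"hand": -1, "delta_pos": [-134, -101, -79], "yaw": 0.09},
  {"hand": -1, "delta_pos": [-162, -122, -79], "yaw": 0.107},
  {"hand": -1, "delta_pos": [-190, -143, -79], "yaw": 0.107},
  {"hand": -1, "delta_pos": [-210, -159, -79], "yaw": 0.107},
  {"hand": -1, "delta_pos": [-218.3, -165, -79], "yaw": 0.107},
])

```text
clock: 15.22
position: [541.7, -0.8, 109.3]
ee_rot: [0.773, -0.634, 0.0, -0.001]
contact_force: [0.5, -0.2, -1.0]
gripper_width: 23.5
grasp_force: 59.2
```

>>> apply_moves([
  {"hand": -1, "delta_pos": [0, 0, 15], "yaw": 0},
  {"hand": -1, "delta_pos": [0, 0, 30], "yaw": 0},
  {"hand": -1, "delta_pos": [0, 0, 40], "yaw": 0},
  {"hand": -1, "delta_pos": [0, 0, 45], "yaw": 0},
  {"hand": -1, "delta_pos": [0, 0, 45], "yaw": 0},
  {"hand": -1, "delta_pos": [0, 0, 45], "yaw": 0},
])

```text
clock: 15.72
position: [540.5, -4.2, 64.0]
ee_rot: [0.772, -0.635, 0.0, 0.0]
contact_force: [0.6, -0.6, -1.4]
gripper_width: 23.3
grasp_force: 59.2
```

```bash
python3 go.py 541,-4,41.1,-1.376
python3 - <<'E'
from fit import *
b=grab('scene')
cv2.imwrite('pics/v8.png',cv2.resize(b['pixels'][130:250,215:350],None,fx=5,fy=5,interpolation=cv2.INTER_CUBIC)[:,:,::-1])
E
```

```text
t 15.72 pos [540.5  -4.2  64. ] phi -1.377 tilt [ 0.  0. -1.] j [ 0.29  0.46 -0.43  0.   -0.68 -0.1 ] F [ 0.6 -0.6 -1.4] w 23.3 g 59.2
541,-4,41.1,-1.376 delta [-0.2 -0.5 22.9] yaw -0.001
```

View pics/v8.png

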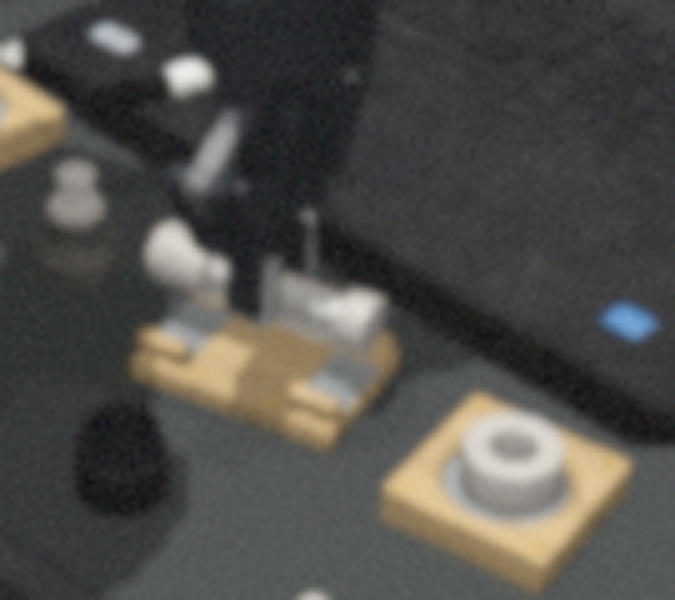

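The small ring sits flat and centred in its nest, and the plug hangs aligned above its cradle. Lowering it.

>>> apply_moves([
  {"hand": -1, "delta_pos": [0, 0, 7], "yaw": 0},
  {"hand": -1, "delta_pos": [0, 0, 14], "yaw": 0},
  {"hand": -1, "delta_pos": [0, 0, 18], "yaw": 0},
  {"hand": -1, "delta_pos": [0, 0, 20], "yaw": 0},
  {"hand": -1, "delta_pos": [0, 0, 21], "yaw": 0},
  {"hand": -1, "delta_pos": [0, 0, 22], "yaw": 0},
  {"hand": -1, "delta_pos": [0, 0, 23], "yaw": 0},
  {"hand": -1, "delta_pos": [0, 0, 23], "yaw": 0},
])

```text
clock: 16.43
position: [540.6, -3.7, 41.1]
ee_rot: [0.772, -0.635, 0.0, -0.0]
contact_force: [-0.2, -0.1, -0.3]
gripper_width: 23.1
grasp_force: 59.4
```

>>> apply_moves([
  {"hand": -1, "delta_pos": [0, 0, 0.5], "yaw": 0},
  {"hand": -1, "delta_pos": [0, 0, 0.8], "yaw": 0},
  {"hand": -1, "delta_pos": [0, 0, 0.8], "yaw": 0},
])

```text
clock: 16.68
position: [540.7, -3.7, 41.1]
ee_rot: [0.772, -0.635, 0.0, -0.0]
contact_force: [-2.9, 0.8, 6.3]
gripper_width: 23.1
grasp_force: 60.2
```

>>> apply_moves([
  {"hand": -0.3, "delta_pos": [0, 0, 0], "yaw": 0},
  {"hand": 0.0, "delta_pos": [0, 0, 0], "yaw": 0},
  {"hand": 0.0, "delta_pos": [0, 0, -5], "yaw": 0},
  {"hand": 0.0, "delta_pos": [0, 0, -25], "yaw": 0},
  {"hand": 0.0, "delta_pos": [0, 0, -55], "yaw": 0},
  {"hand": -0.1, "delta_pos": [15, 20, -60], "yaw": 0.1},
  {"hand": -0.2, "delta_pos": [35, 45, -60], "yaw": 0.2},
  {"hand": -0.2, "delta_pos": [55, 70, -60], "yaw": 0.3},
  {"hand": -0.2, "delta_pos": [75, 95, -60], "yaw": 0.42},
  {"hand": -0.2, "delta_pos": [95, 120, -60], "yaw": 0.54},
  {"hand": -0.2, "delta_pos": [104, 134, -60], "yaw": 0.66},
  {"hand": -0.2, "delta_pos": [109, 139.5, -60], "yaw": 0.703},
])

```text
clock: 17.68
position: [422.2, -139.1, 100.2]
ee_rot: [-0.503, 0.864, 0.0, -0.0]
contact_force: [0.5, 1.0, -0.1]
gripper_width: 34.7
grasp_force: 0.0
```

>>> apply_moves([
  {"hand": -0.2, "delta_pos": [0, 0, 15], "yaw": 0},
  {"hand": -0.2, "delta_pos": [0, 0, 30], "yaw": 0},
  {"hand": -0.2, "delta_pos": [0, 0, 40], "yaw": 0},
  {"hand": -0.2, "delta_pos": [0, 0, 40], "yaw": 0},
  {"hand": -0.2, "delta_pos": [0, 0, 40], "yaw": 0},
])

```text
clock: 18.1
position: [424.6, -137.7, 60.0]
ee_rot: [-0.506, 0.862, 0.0, -0.0]
contact_force: [-0.3, -0.1, 0.7]
gripper_width: 34.2
grasp_force: 0.0
```

```bash
python3 go.py 424.9,-137.4,28,-2.08
python3 - <<'E'
from fit import *
a,b=grab('top'),grab('scene')
v=np.hstack([cv2.resize(i['pixels'][r:r+80,c:c+65],None,fx=6,fy=6,interpolation=cv2.INTER_CUBIC) for i,r,c in((a,140,225),(b,205,250))])
cv2.imwrite('pics/v9.png',v[:,:,::-1])
E
```

```text
t 18.1 pos [ 424.6 -137.7   60. ] phi -2.08 tilt [ 0.001  0.001 -1.   ] j [ 0.05  0.35 -0.66  0.   -0.56 -0.56] F [-0.3 -0.1  0.7] w 34.2 g 0.0
424.9,-137.4,28,-2.08 delta [-0.4 -0.1 32. ] yaw 0.0
```

View pics/v9.png

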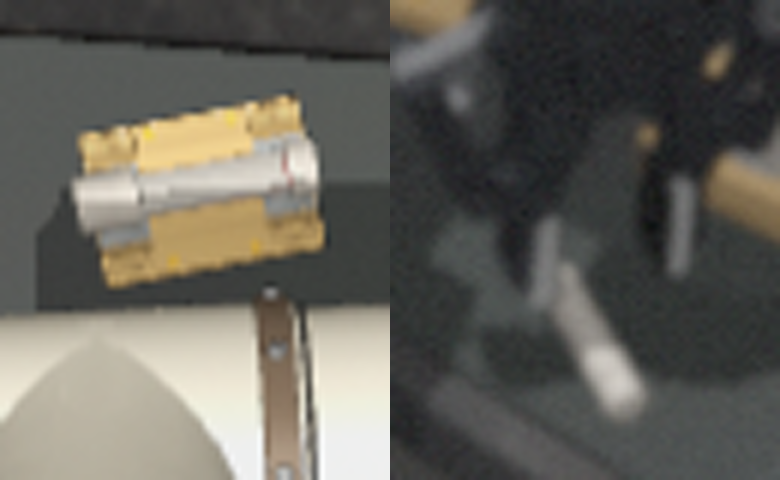

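The left crop shows the plug lying in its cradle, centred, between both cheek pairs (crop 198,188 against board centre 201,191). The right crop shows the fingers straddling the pin.

>>> apply_moves([
  {"hand": -0.2, "delta_pos": [0, 0, 12], "yaw": 0},
  {"hand": -0.2, "delta_pos": [0, 0, 24], "yaw": 0},
  {"hand": -0.2, "delta_pos": [0, 0, 30], "yaw": 0},
  {"hand": -0.2, "delta_pos": [0, 0, 32], "yaw": 0},
  {"hand": -0.2, "delta_pos": [0, 0, 32], "yaw": 0},
  {"hand": -1, "delta_pos": [0, 0, 32], "yaw": 0},
  {"hand": -1, "delta_pos": [0, 0, 32], "yaw": 0},
  {"hand": -1, "delta_pos": [0, 0, 32], "yaw": 0},
  {"hand": -1, "delta_pos": [0, 0, 32], "yaw": 0},
  {"hand": -1, "delta_pos": [0, 0, 32], "yaw": 0},
])

```text
clock: 19.03
position: [425.2, -137.6, 28.8]
ee_rot: [-0.506, 0.862, -0.0, 0.001]
contact_force: [-1.2, 0.4, 5.6]
gripper_width: 10.2
grasp_force: 60.0
```

```bash
python3 go.py 424.9,-137.4,100,-2.08 570.5,-264.8,100,-1.52
```

```text
t 19.03 pos [ 425.2 -137.6   28.8] phi -2.079 tilt [-0.001 -0.001 -1.   ] j [ 0.05  0.41 -0.69  0.   -0.47 -0.56] F [-1.2  0.4  5.6] w 10.2 g 60.0
424.9,-137.4,100,-2.08 delta [ -0.1   0.3 -71.2] yaw 0.001
570.5,-264.8,100,-1.52 delta [  40.3 -189.   -71. ] yaw -0.559
```

>>> apply_moves([
  {"hand": -1, "delta_pos": [0, 0, -10], "yaw": 0},
  {"hand": -1, "delta_pos": [0, 0, -40], "yaw": 0},
  {"hand": -1, "delta_pos": [0, 0, -71], "yaw": 0},
  {"hand": -1, "delta_pos": [5, -24, -71], "yaw": -0.07},
  {"hand": -1, "delta_pos": [10, -48, -71], "yaw": -0.14},
  {"hand": -1, "delta_pos": [16, -74, -71], "yaw": -0.22},
  {"hand": -1, "delta_pos": [21, -100, -71], "yaw": -0.3},
  {"hand": -1, "delta_pos": [27, -126, -71], "yaw": -0.38},
  {"hand": -1, "delta_pos": [32, -152, -71], "yaw": -0.46},
  {"hand": -1, "delta_pos": [37, -174, -71], "yaw": -0.53},
  {"hand": -1, "delta_pos": [39, -184, -71], "yaw": -0.559},
  {"hand": -1, "delta_pos": [40.3, -189, -71], "yaw": -0.559},
])

```text
clock: 20.03
position: [570.8, -266.0, 98.3]
ee_rot: [0.724, -0.689, -0.0, 0.0]
contact_force: [-0.3, -0.3, -0.7]
gripper_width: 10.5
grasp_force: 59.3
```

>>> apply_moves([
  {"hand": -1, "delta_pos": [0, 0, 12], "yaw": 0},
  {"hand": -1, "delta_pos": [0, 0, 24], "yaw": 0},
  {"hand": -1, "delta_pos": [0, 0, 34], "yaw": 0},
  {"hand": -1, "delta_pos": [0, 0, 36], "yaw": 0},
  {"hand": -1, "delta_pos": [0, 0, 36], "yaw": 0},
  {"hand": -1, "delta_pos": [0, 0, 36], "yaw": 0},
])

```text
clock: 20.53
position: [569.8, -264.6, 62.8]
ee_rot: [0.725, -0.689, -0.0, 0.0]
contact_force: [0.1, 0.3, 0.2]
gripper_width: 10.7
grasp_force: 59.3
```

```bash
python3 go.py 570.5,-264.8,38.8,-1.52
python3 - <<'E'
from fit import *
b=grab('scene')
cv2.imwrite('pics/v10.png',cv2.resize(b['pixels'][200:290,330:440],None,fx=6,fy=6,interpolation=cv2.INTER_CUBIC)[:,:,::-1])
E
```

```text
t 20.53 pos [ 569.8 -264.6   62.8] phi -1.52 tilt [ 0.     0.001 -1.   ] j [-0.18  0.58 -0.21  0.   -0.79  0.23] F [0.1 0.3 0.2] w 10.7 g 59.3
570.5,-264.8,38.8,-1.52 delta [ 0.2 -0.7 24. ] yaw -0.0
```

View pics/v10.png

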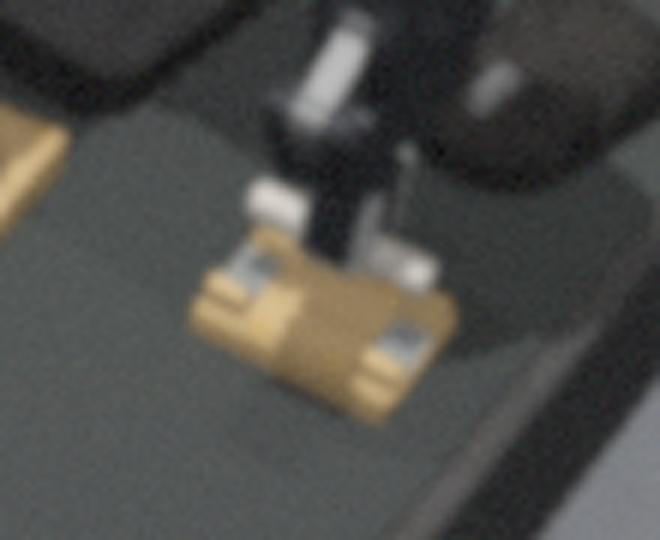

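The pin hangs aligned above its cradle, and the sideways shift matches parallax. Lowering it.

>>> apply_moves([
  {"hand": -1, "delta_pos": [0, -0.5, 7], "yaw": 0},
  {"hand": -1, "delta_pos": [0, -0.5, 14], "yaw": 0},
  {"hand": -1, "delta_pos": [0, -0.5, 18], "yaw": 0},
  {"hand": -1, "delta_pos": [0, -0.5, 20], "yaw": 0},
  {"hand": -1, "delta_pos": [0, -0.5, 21.5], "yaw": 0},
  {"hand": -1, "delta_pos": [0, -0.5, 22.5], "yaw": 0},
  {"hand": -1, "delta_pos": [0, -0.5, 23.5], "yaw": 0},
  {"hand": -1, "delta_pos": [0, -0.5, 24], "yaw": 0},
  {"hand": -1, "delta_pos": [0, -0.5, 24], "yaw": 0},
])

```text
clock: 21.33
position: [570.6, -264.9, 39.1]
ee_rot: [0.725, -0.689, 0.0, -0.0]
contact_force: [0.3, 1.1, -0.3]
gripper_width: 10.6
grasp_force: 59.3
```

>>> apply_moves([
  {"hand": -1, "delta_pos": [0, 0, 0.5], "yaw": 0},
  {"hand": -1, "delta_pos": [0, 0, 1], "yaw": 0},
  {"hand": -1, "delta_pos": [0, 0, 1], "yaw": 0},
])

```text
clock: 21.58
position: [570.7, -265.0, 38.9]
ee_rot: [0.725, -0.689, 0.0, -0.0]
contact_force: [-1.6, 0.6, 3.6]
gripper_width: 10.2
grasp_force: 59.9
```

>>> apply_moves([
  {"hand": -0.5, "delta_pos": [0, 0, 0], "yaw": 0},
  {"hand": -0.35, "delta_pos": [0, 0, 0], "yaw": 0},
  {"hand": -0.35, "delta_pos": [0, 0, 0], "yaw": 0},
  {"hand": -0.35, "delta_pos": [0, 0, -5], "yaw": 0},
  {"hand": -0.35, "delta_pos": [0, 0, -25], "yaw": 0},
  {"hand": -0.35, "delta_pos": [0, 0, -60], "yaw": 0},
  {"hand": -0.35, "delta_pos": [0, 20, -95], "yaw": 0},
  {"hand": -0.35, "delta_pos": [0, 50, -120], "yaw": 0},
  {"hand": -0.35, "delta_pos": [0, 85, -140], "yaw": 0},
  {"hand": -0.35, "delta_pos": [0, 120, -150], "yaw": 0},
  {"hand": -0.35, "delta_pos": [0, 150, -150], "yaw": 0},
  {"hand": -0.35, "delta_pos": [0, 180, -150], "yaw": 0},
])

```text
clock: 22.58
position: [389.5, -274.0, 189.3]
ee_rot: [0.725, -0.689, 0.001, -0.001]
contact_force: [-0.5, -1.3, -0.0]
gripper_width: 27.6
grasp_force: 0.0
```

Run:
```python
from fit import *
a,b=grab('top'),grab('scene')
A=cv2.resize(a['pixels'][135:235,138:388],(800,320),interpolation=cv2.INTER_CUBIC)
B=cv2.resize(b['pixels'][130:310,140:420],(436,280),interpolation=cv2.INTER_CUBIC)
C=cv2.resize(a['pixels'][145:180,338:383],(364,280),interpolation=cv2.INTER_CUBIC)
cv2.imwrite('pics/v11.png',np.vstack([A,np.hstack([B,C])])[:,:,::-1])
```

```text
(no output)
```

View pics/v11.png

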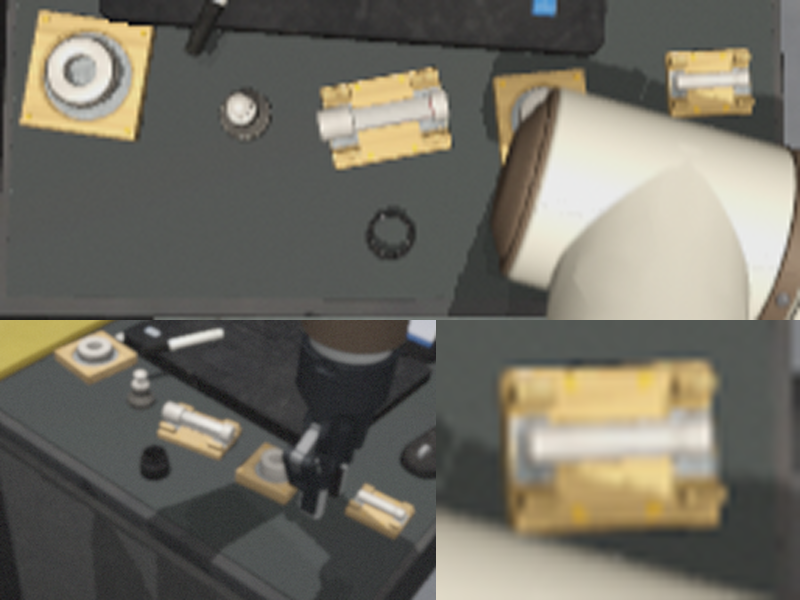

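All four gauges are in their holders. The pin is centred between its cheeks, the plug is centred along its cradle, and both rings are within their recesses. The loupe and jack are unmoved and the gripper is clear of everything. Handing in.

```bash
python3 -c "
from bench import workorder
print(workorder.job_done())"
```

```text
the job is handed in; nothing more can be done
None
```

All four gauges were lowered into their own holders, with the loupe and screw jack left standing where they were; the job was handed in at about 23 s, and no verdict came back.

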